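# Chock the tube on the loading table before dropping its stop

### The arm

A 6-joint arm with a two-finger parallel gripper is mounted at the origin on the work surface. World frame = base frame: x ahead of the robot, y to its left, z up, the work surface at z = 0. Lengths are in m, angles in rad, forces in N, time in s.
With the tool pointing down it reaches from about 0.375 to 0.975 m from the base axis. Payload 3.8 kg.
Tool frame: the origin (TCP) lies at the very end of the fingers, on their centre line; the grasp point (between the pads) lies 19 mm behind it; z points along the fingers, y is the line along which they close (so a half turn about z gives the same grasp; the last joint's range is limited). The gripper opens to 88 mm and grips with 3 to 60 N. Pads are 18 mm wide; open, the fingers measure 123 mm over their backs; the gripper's body (75 mm by 187 mm) begins 45 mm behind the grasp point.
Start: joints at [1.144, 0.264, 1.604, -0, 1.274, -0.037], TCP at [0.256, 0.624, 0.239] pointing down, gripper open.
Joint ranges: [-2.63, 2.63], [-0.94, 2.18], [0.31, 2.57], [-1.31, 4.45], [0, 2.66], [-2.55, 2.55]. Speed limits (rad/s): [2.57, 2.57, 3.14, 3.14, 3.14, 3.14].

### API

Orientations are given as a unit quaternion [w, x, y, z].
In Python, from workcell import arm, cams, order, spotter gives the robot as it stands.
- The arm moves only by the tool play_rows, never from a script. Its argument "deltas" is a list that holds one entry, the list of rows, each a list of 7 numbers: the shift along the tool's x, y, z in units of 50 cm (1.0 is 50 cm), then the turn, a rotation vector about the tool's x, y, z in units of 180 degrees (1.0 is 180 degrees), then the opening, from 0 (shut) to 1 (fully open). In form: [[[dx, dy, dz, wx, wy, wz, claw], ...]]. A call has 1 to 8 rows; each row shifts and turns the commanded pose from where the row before left it, along the tool's axes as they then stand; what a row does not reach is not made up. A row lasts 1/12 s, in which the tool goes at most 41.7 mm and 7.16 degrees, less where a joint would pass 70% of its speed; a pose out of reach is approached as far as the arm can. A call with a number of a shift or a turn outside -1 to 1 is refused whole. A call with a gripper value outside its range is refused whole. The fingers move at their own pace and stop on an object; "grip_force" is the grip in N (left out, the last holds). Time passes only in rows, so rows that do not move let the fingers close. It gives the time, the measured TCP pose, the force, the opening and the grip force at its end, in the units of the state.
- arm.get_state(): the state, without advancing time (a new reading comes with each control period).
- cams.grab_frame(name): name is "side" or "top" or "wrist"; returns a dict with "pixels" (400x640x3 uint8, red, green, blue), "fov_y" (degrees; the focal length in pixels is half the picture's height over the tangent of half this angle, whatever the lens; pixels are square), "cx", "cy" (the principal point, pixels), "R" (3x3) and "t" (3): a world point X has camera coordinates R X + t; the wrist camera has in their place "hand_eye" (4x4, takes a point from camera to tool coordinates, whose origin is the TCP and whose axes are the flange's). Camera axes: x right, y down, z forward; pixel columns grow to the right and rows downward; lengths in m; the calibration is good to about 2 mm. A picture is of the moment at which its call begins: read the wrist's pose just before it. There is no depth.
- order.finish_job(): hands the job in; it is judged then, once.
Trained networks look in a picture, given as the dict that the camera call returned (one of the last four; its "shot" number tells which), for a name from the list of things; names that differ only in an ending like _2 or _b are one class to them, and where a whole thing is asked for, a point or a joint stands for the part that bears it (a point fixed in the world has none). Each returns a list of dicts, best first, with "p" (0 to 1); they miss things now and then, are a little off and sometimes report something else, mostly with a low value. They report only what shows in the picture. A call takes as long as a camera call. They do not tell look-alikes from the thing itself.
- spotter.look_for(picture, thing): "location" ([x, y, z] in m, in world coordinates, good to about 4 mm: the middle of the surface that is visible of it).
- spotter.tip_of(picture, thing): "location" ([x, y, z] in m, in world coordinates, good to about 4 mm: a listed point, or the origin of a listed thing).
The state is a dict: "t": time; "joints": joint angles; "qd": joint speeds; "tau": joint torques, N m; "tcp_pos": TCP position; "eef_rot": TCP orientation; "ft_force": force on the tool from outside, world axes, zero at the start; "wrist_torque": the same for the moment, N m; "grip_width": finger opening in m; "finger_force": force on a finger pad.
Only numpy, scipy, OpenCV 4.12 (cv2) and the standard library are available. Lean on these libraries where they do the work, as an engineer would, in place of code of your own. Each camera call takes 0.05 s, during which the arm holds its last target. There are 200 camera calls.

### The job

The stop on the sloping loading table has to come down for servicing, so first make the steel tube safe: set the yellow wedge chock on the deck below the tube, about midway between the two stop fingers, and slide it nose first up against the tube's low side until the tube is firmly nipped between the chock and the rest bar above it. Slide it lightly, without bearing down on the deck, and when the tube is home push with about 10 N, 15 N at most since the thin tube dents, and let go. Then swing the red-knobbed stop lever all the way down the slope, so that the chock alone keeps the tube from rolling down, and leave everything else on the bench where it is.

Things in the scene. Friction and masses are not known exactly. Their poses are not given: they have to be found in the camera images.
- ramp: sloping loading table, fixed, blue frame. Origin on the bench under its middle; z up, x level and pointing up the slope, y across (no tilt in this frame). The aluminium deck, 230 mm wide between side rails 12 mm high, rises at 6 degrees towards +x, from x = -148 mm (low end, rubber lip 10 mm high) to +135 mm.
- deck_mid (a point): point on the deck's surface straight above the table's origin, 58 mm over the bench; axes as the table's (level, not tilted).
- tube_center (a point): centre of the steel tube (50 mm diameter, 170 mm long, about 0.8 kg, red stripe), y along its length. It touches the deck 45 mm up the slope from deck_mid, leans on the two stop fingers and rolls freely. Uphill a steel rest bar is clamped across the deck by hand, with 2 to 24 mm of play (not measured); the chock rolls the tube up (5 to 7 N of push) until it meets this rest.
- chock_grip (a point): yellow cast wedge chock, black sole, 85 x 40 x 40 mm, 0.4 kg, sole down on the bench. Point: middle of its rear block (31 mm long, to grip across the 40 mm width), 24 mm above the sole, 69.5 mm behind the nose edge, 15.5 mm ahead of the flat rear face. x towards the nose, y across, z up.
- chock_nose (a point): middle of the chock's thin front edge, at sole level (edge 2.5 mm high). The front face rises from it at 35 degrees to the rear block's top. When it is against the tube, this point is 11.5 mm down the slope from the line where the tube touches the deck.
- stop (a joint): angle of the flip stop: cross shaft under the deck, two steel fingers (14 mm wide, 31 mm above the deck, centred 65 mm either side of the centre line, on the tube's low side) and a hand lever. 0 = fingers up. Grows as the lever swings down the slope (to -x) to its end at 1.45 rad, fingers folded below the deck. Stays where left by friction, about 3 N at the ball.
- stop_knob (a point): centre of the red ball, 28 mm diameter, on the end of the stop lever (10 mm round bar), beside the table on its -y side, 156 mm from the centre line, 105 mm from the shaft's axis. At 0 the lever leans 0.44 rad from upright up the slope; fully down it leans 1.01 rad down the slope.
- stop_hinge (a point): point on the stop shaft's axis (along the table's y) at the foot of the lever.
- beaker: clear glass laboratory beaker, 64 mm across (70 mm at the rim), 90 mm tall; origin at the centre of its underside. Bystander.
- jaw_a: small dark forged clevis jaw, 45 x 36 x 36 mm; origin at the centre of its underside. Bystander.
- jaw_b: second clevis jaw, same as jaw_a. Bystander.
- tweezers: steel tweezers lying flat, 160 mm long, 6 mm thick; origin at mid-length on the underside. Bystander.
- caliper: digital caliper lying flat, 210 mm long, 12 mm thick; origin at mid-length on the underside. Bystander.
- vee_block: steel vee block, 50 x 50 x 42 mm; origin at the centre of its underside. Bystander.
Mind the look-alikes: they are no part of the job. What is shaped like the part that bears tube_center but pink or purple is not meant.

How it is judged:
By the outcome, as a careful person would: the job done as asked, in the order asked, and still so for the second after the job is handed in, with the robot touching nothing.
It also fails if it takes over 72 s, if anything falls off the work surface, if the arm or the gripper's body presses on something with over 40 N, if the wrist force passes 120 N, or if a joint passes its speed limit or range.

## Working session

There is one attempt and no reset: what is moved stays moved. The work goes in short steps, Python scripts to look and compute and a tool call to move; the robot and the scene stay as the last step left them, time stands still between calls to the robot, and variables do not carry over. Pictures are saved under pics/ and viewed, at most 10 in all, crops included, and the job is handed in when it is done.

Besides the shell and the picture viewer there is one more tool, called after "Request:" in YAML: its name, and indented under it one key for each argument. play_rows: Moves the arm, as the interface text tells. Its arguments: {"type":"object","properties":{"deltas":{"type":"array"},"grip_force":{"type":"number"}},"required":["deltas"]}

```bash
mkdir -p pics; ls
cat > h.py <<'E'
from workcell import arm, cams, order, spotter
import numpy as np, cv2
def save(p,n): cv2.imwrite('pics/'+n,cv2.cvtColor(p['pixels'],cv2.COLOR_RGB2BGR))
def foc(p): return 200/np.tan(np.radians(p['fov_y'])/2)
def proj(p,X):
    c=p['R']@np.array(X)+p['t']; f=foc(p); return (f*c[0]/c[2]+p['cx'],f*c[1]/c[2]+p['cy'])
E
python3 - <<'E'
from h import *
s=arm.get_state(); print(s)
ps={}
for n in ('side','top'):
    p=cams.grab_frame(n); save(p,n+'0.png'); ps[n]=p
    print(n,p['fov_y'],p['cx'],p['cy'],-np.array(p['R']).T@p['t'])
    for th in ['deck_mid','tube_center','chock_grip','chock_nose','stop_knob','stop_hinge','ramp','beaker','jaw_a','tweezers','caliper','vee_block']:
        for r in spotter.tip_of(p,th)[:3]:
            print(th,np.round(r['location'],3),round(r['p'],2),np.round(proj(p,r['location'])))
E
```

```text
pics
{'t': 0.0, 'joints': array([ 1.14408580e+00,  2.64741563e-01,  1.60530864e+00, -1.63455188e-05,
        1.27368319e+00, -3.69532901e-02]), 'qd': array([ 0.00084454,  0.00044526,  0.00118107,  0.00039622,  0.00040441,
       -0.00011743]), 'tau': array([-3.25818485e-05, -5.02091897e+01, -3.56884933e+01,  7.28375372e-02,
        2.89990922e-02, -1.72477057e-04]), 'tcp_pos': array([0.25623579, 0.62374422, 0.23743109]), 'eef_rot': array([-2.38325698e-04,  1.93644988e-01,  9.81071085e-01, -1.04352831e-03]), 'ft_force': array([ 0.54849578, -0.18852956, -0.46208532]), 'wrist_torque': array([ 0.00471134, -0.05010293,  0.03467913]), 'finger_force': 0.0, 'grip_width': 0.08832100127921336}
side 49.552592998513475 326.07588576414645 199.73720128294192 [-0.11423213 -0.8110104   0.83578424]
deck_mid [ 0.603 -0.109  0.059] 0.86 [396. 233.]
tube_center [ 0.648 -0.11   0.086] 0.88 [408. 220.]
tube_center [ 0.302 -0.22   0.022] 0.87 [333. 313.]
tube_center [0.34  0.097 0.027] 0.84 [281. 239.]
chock_grip [0.488 0.252 0.024] 0.7 [297. 200.]
chock_nose [0.552 0.275 0.007] 0.78 [309. 195.]
stop_knob 
[... 672 characters left out ...]
 -0.111  0.09 ] 0.88 [377. 151.]
tube_center [ 0.296 -0.223  0.022] 0.73 [405. 249.]
tube_center [0.337 0.096 0.021] 0.72 [319. 236.]
chock_grip [0.492 0.25  0.022] 0.78 [278. 194.]
chock_nose [0.552 0.28  0.003] 0.78 [272. 179.]
stop_knob [ 0.68  -0.26   0.141] 0.42 [421. 139.]
stop_hinge [ 0.634 -0.258  0.047] 0.48 [415. 157.]
ramp [ 0.607 -0.109  0.001] 0.82 [373. 166.]
ramp [ 0.408  0.451 -0.   ] 0.38 [225. 216.]
beaker [ 0.702  0.241 -0.001] 0.53 [283. 141.]
jaw_a [0.654 0.471 0.   ] 0.64 [223. 152.]
jaw_a [0.293 0.286 0.   ] 0.54 [268. 247.]
tweezers [ 0.407  0.445 -0.001] 0.66 [226. 216.]
caliper [ 0.409  0.619 -0.001] 0.69 [180. 215.]
vee_block [ 0.452 -0.46  -0.001] 0.49 [466. 208.]
```

View pics/side0.png

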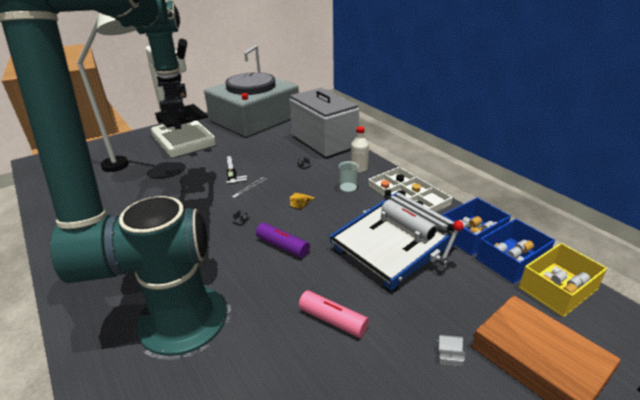

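View pics/top0.png

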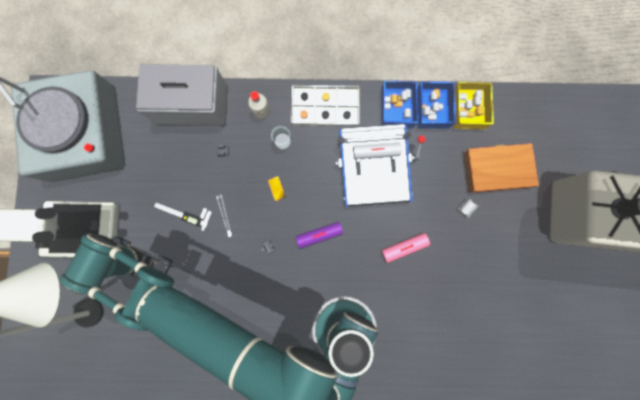

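The tube meant is the grey one with the red stripe on the ramp, side (408,220), top (377,151). The purple (281,239) and pink (333,313) tubes are decoys. There is only one yellow chock, side (297,200), top (277,188).

```bash
cat >> h.py <<'E'
from scipy.spatial.transform import Rotation as Ro
from scipy.linalg import fractional_matrix_power as fmp
def rot(q): return Ro.from_quat(q,scalar_first=True).as_matrix()
def pose(s):
    T=np.eye(4); T[:3,:3]=rot(s['eef_rot']); T[:3,3]=s['tcp_pos']; return T
def tool(pos,yaw_x,pitch=0):
    """tool z down; tool x at world angle yaw_x (deg) so y=yaw_x-90; pitch: tilt (deg) raising along yaw_x-180 axis done by caller frame"""
    T=np.eye(4); T[:3,:3]=(Ro.from_euler('z',yaw_x,degrees=True)*Ro.from_euler('y',pitch,degrees=True)*Ro.from_euler('x',180,degrees=True)).as_matrix(); T[:3,3]=pos; return T
def row(T0,T1,n):
    D=np.real(fmp(np.linalg.inv(T0)@T1,1/n)) if n>1 else np.linalg.inv(T0)@T1
    return np.round(np.r_[D[:3,3]/.5,Ro.from_matrix(D[:3,:3]).as_rotvec()/np.pi],4)
def wproj_setup(p,s):
    C=pose(s)@np.array(p['hand_eye']); R=C[:3,:3].T; p['R']=R; p['t']=-R@C[:3,3]
E
python3 - <<'E'
from h import *
s=arm.get_state(); T0=pose(s); print(np.round(T0,3))
for y in (203,23):
  for n in (14,24): print(y,n,row(T0,tool([.47,.242,.22],y),n))
p=cams.grab_frame('wrist'); print(np.round(p['hand_eye'],3),p['fov_y'])
E
```

```text
[[-0.925  0.38   0.     0.256]
 [ 0.38   0.925 -0.     0.624]
 [-0.     0.    -1.     0.239]
 [ 0.     0.     0.     1.   ]]
203 14 [-0.0326 -0.0554  0.0027 -0.      0.     -0.018 ]
203 24 [-0.0186 -0.0325  0.0016 -0.      0.     -0.0105]
23 14 [-0.0727  0.0324  0.0027  0.      0.      0.0534]
23 24 [-0.0417  0.0204  0.0016  0.      0.      0.0312]
[[-0.001 -0.962 -0.271  0.07 ]
 [ 1.    -0.    -0.001 -0.001]
 [ 0.001 -0.271  0.962 -0.146]
 [ 0.     0.     0.     1.   ]] 63.35467583684433
```

Request:
play_rows:
  deltas:
    - [[-0.0326, -0.0554, 0.0027, 0, 0, -0.018, 1], [-0.0326, -0.0554, 0.0027, 0, 0, -0.018, 1], [-0.0326, -0.0554, 0.0027, 0, 0, -0.018, 1], [-0.0326, -0.0554, 0.0027, 0, 0, -0.018, 1], [-0.0326, -0.0554, 0.0027, 0, 0, -0.018, 1], [-0.0326, -0.0554, 0.0027, 0, 0, -0.018, 1], [-0.0326, -0.0554, 0.0027, 0, 0, -0.018, 1], [-0.0326, -0.0554, 0.0027, 0, 0, -0.018, 1]]

```text
t: 2.02
tcp_pos: [0.3416, 0.3825, 0.2281]
eef_rot: [0.0, -0.033, 0.999, 0.0]
ft_force: [2.0, -0.6, 0.1]
grip_width: 0.088
finger_force: 0.0
```

Request:
play_rows:
  deltas:
    - [[-0.0326, -0.0554, 0.0027, 0, 0, -0.018, 1], [-0.0326, -0.0554, 0.0027, 0, 0, -0.018, 1], [-0.0326, -0.0554, 0.0027, 0, 0, -0.018, 1], [-0.0326, -0.0554, 0.0027, 0, 0, -0.018, 1], [-0.0326, -0.0554, 0.0027, 0, 0, -0.018, 1], [-0.0326, -0.0554, 0.0027, 0, 0, -0.018, 1], [0, 0, 0, 0, 0, 0, 1], [0, 0, 0, 0, 0, 0, 1]]

```text
t: 2.68
tcp_pos: [0.4713, 0.2406, 0.2198]
eef_rot: [-0.0, -0.198, 0.98, 0.0]
ft_force: [-0.1, 0.3, -0.1]
grip_width: 0.0881
finger_force: 0.0
```

Run:
```python
from h import *
s=arm.get_state(); T0=pose(s); print(np.round(T0,3))
p=cams.grab_frame('wrist'); save(p,'w1.png'); wproj_setup(p,s)
L={}
for th in ['chock_grip','chock_nose']:
    for r in spotter.tip_of(p,th)[:2]: 
        L.setdefault(th,r['location']); print(th,np.round(r['location'],4),r['p'],np.round(proj(p,r['location'])))
d=np.array(L['chock_nose'])-L['chock_grip']; print(np.degrees(np.arctan2(d[1],d[0])),np.linalg.norm(d[:2]))
hsv=cv2.cvtColor(p['pixels'],cv2.COLOR_RGB2HSV); m=cv2.inRange(hsv,(18,120,80),(35,255,255))
print(cv2.minAreaRect(cv2.findNonZero(m)))
```

```text
[[-0.922 -0.388 -0.     0.471]
 [-0.388  0.922  0.     0.241]
 [ 0.     0.    -1.     0.22 ]
 [ 0.     0.     0.     1.   ]]
chock_grip [0.4907 0.2493 0.024 ] 0.81 [317. 193.]
chock_nose [0.5538 0.2778 0.0031] 0.64 [319. 244.]
24.306982104435257 0.06923770649003325
((359.0, 271.0), (192.0, 560.0), 90.0)
```

View pics/w1.png

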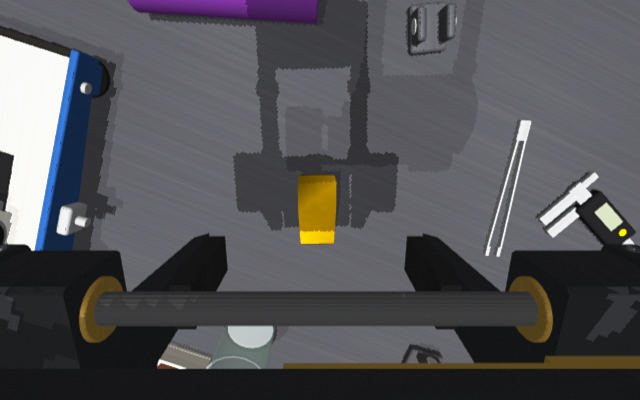

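The chock lies at (317,210), rear end up and nose down in the picture, square to the open fingers and clear all round.

Run:
```python
from h import *
T0=pose(arm.get_state()); A=tool([.4909,.2497,.05],204); B=tool([.4909,.2497,.0065],204)
print(row(T0,A,8),row(A,B,5))
```

```text
[-0.0056 -0.0004  0.0424  0.     -0.     -0.0007] [ 0.     -0.      0.0174  0.      0.     -0.    ]
```

Request:
play_rows:
  deltas:
    - [[-0.0056, -0.0004, 0.0424, 0, 0, -0.0007, 1], [-0.0056, -0.0004, 0.0424, 0, 0, -0.0007, 1], [-0.0056, -0.0004, 0.0424, 0, 0, -0.0007, 1], [-0.0056, -0.0004, 0.0424, 0, 0, -0.0007, 1], [-0.0056, -0.0004, 0.0424, 0, 0, -0.0007, 1], [-0.0056, -0.0004, 0.0424, 0, 0, -0.0007, 1], [-0.0056, -0.0004, 0.0424, 0, 0, -0.0007, 1], [-0.0056, -0.0004, 0.0424, 0, 0, -0.0007, 1]]

```text
t: 3.5
tcp_pos: [0.4907, 0.2506, 0.0495]
eef_rot: [0.0, -0.209, 0.978, 0.0]
ft_force: [0.1, -0.3, 0.3]
grip_width: 0.0877
finger_force: 0.0
```

Request:
play_rows:
  deltas:
    - [[0, 0, 0.0174, 0, 0, 0, 1], [0, 0, 0.0174, 0, 0, 0, 1], [0, 0, 0.0174, 0, 0, 0, 1], [0, 0, 0.0174, 0, 0, 0, 1], [0, 0, 0.0174, 0, 0, 0, 1], [0, 0, 0, 0, 0, 0, 0.7], [0, 0, 0, 0, 0, 0, 0.55], [0, 0, 0, 0, 0, 0, 0.4]]
  grip_force: 25

```text
t: 4.17
tcp_pos: [0.492, 0.2493, 0.0072]
eef_rot: [0.0, -0.208, 0.978, 0.0]
ft_force: [0.1, -0.2, 0.5]
grip_width: 0.0699
finger_force: 0.0
```

Request:
play_rows:
  deltas:
    - [[0, 0, 0, 0, 0, 0, 0.3], [0, 0, 0, 0, 0, 0, 0.3], [0, 0, 0, 0, 0, 0, 0.3], [0, 0, 0, 0, 0, 0, 0.3], [0, 0, 0, 0, 0, 0, 0.3]]
  grip_force: 25

```text
t: 4.58
tcp_pos: [0.4916, 0.2494, 0.007]
eef_rot: [0.0, -0.208, 0.978, 0.0]
ft_force: [-1.1, 0.6, 1.1]
grip_width: 0.0395
finger_force: 25.0
```

```bash
cat >> h.py <<'E'
def ramp_tool(pos,yaw,inc=6):
    a,b=np.radians(yaw),np.radians(inc)
    ex=np.array([np.cos(a),np.sin(a),0]); ez=np.array([0,0,1.])
    u=np.cos(b)*ex+np.sin(b)*ez; n=-np.sin(b)*ex+np.cos(b)*ez
    T=np.eye(4); T[:3,0]=-u; T[:3,2]=-n; T[:3,1]=np.cross(-n,-u); T[:3,3]=pos; return T
E
python3 - <<'E'
from h import *
T0=pose(arm.get_state()); A=T0.copy(); A[2,3]+=.16; B=ramp_tool([.51,-.105,.2],-3)
print(row(T0,A,8),row(A,B,16))
E
```

```text
[-0.    0.   -0.04  0.   -0.    0.  ] [ 0.0063 -0.0443 -0.0043  0.0005 -0.002   0.0094]
```

Request:
play_rows:
  deltas:
    - [[0, 0, -0.01, 0, 0, 0, 0.3], [0, 0, -0.03, 0, 0, 0, 0.3], [0, 0, -0.045, 0, 0, 0, 0.3], [0, 0, -0.05, 0, 0, 0, 0.3], [0, 0, -0.05, 0, 0, 0, 0.3], [0, 0, -0.05, 0, 0, 0, 0.3], [0, 0, -0.05, 0, 0, 0, 0.3], [0, 0, -0.035, 0, 0, 0, 0.3]]

```text
t: 5.25
tcp_pos: [0.4916, 0.2491, 0.1687]
eef_rot: [0.001, -0.208, 0.978, 0.0]
ft_force: [-0.1, 0.7, -5.3]
grip_width: 0.0398
finger_force: 25.0
```

Request:
play_rows:
  deltas:
    - [[0.0063, -0.0443, -0.0043, 0.0005, -0.002, 0.0094, 0.3], [0.0063, -0.0443, -0.0043, 0.0005, -0.002, 0.0094, 0.3], [0.0063, -0.0443, -0.0043, 0.0005, -0.002, 0.0094, 0.3], [0.0063, -0.0443, -0.0043, 0.0005, -0.002, 0.0094, 0.3], [0.0063, -0.0443, -0.0043, 0.0005, -0.002, 0.0094, 0.3], [0.0063, -0.0443, -0.0043, 0.0005, -0.002, 0.0094, 0.3], [0.0063, -0.0443, -0.0043, 0.0005, -0.002, 0.0094, 0.3], [0.0063, -0.0443, -0.0043, 0.0005, -0.002, 0.0094, 0.3]]

```text
t: 5.92
tcp_pos: [0.5212, 0.072, 0.1833]
eef_rot: [0.025, -0.091, 0.996, -0.001]
ft_force: [0.5, -0.2, -4.0]
grip_width: 0.0399
finger_force: 25.0
```

Request:
play_rows:
  deltas:
    - [[0.0063, -0.0443, -0.0043, 0.0005, -0.002, 0.0094, 0.3], [0.0063, -0.0443, -0.0043, 0.0005, -0.002, 0.0094, 0.3], [0.0063, -0.0443, -0.0043, 0.0005, -0.002, 0.0094, 0.3], [0.0063, -0.0443, -0.0043, 0.0005, -0.002, 0.0094, 0.3], [0.0063, -0.0443, -0.0043, 0.0005, -0.002, 0.0094, 0.3], [0.0063, -0.0443, -0.0043, 0.0005, -0.002, 0.0094, 0.3], [0.0063, -0.0443, -0.0043, 0.0005, -0.002, 0.0094, 0.3], [0.0063, -0.0443, -0.0043, 0.0005, -0.002, 0.0094, 0.3]]

```text
t: 6.58
tcp_pos: [0.5087, -0.1058, 0.1994]
eef_rot: [0.05, 0.027, 0.998, -0.002]
ft_force: [0.0, 0.1, -3.5]
grip_width: 0.04
finger_force: 25.0
```

Request:
play_rows:
  deltas:
    - [[0, 0, 0, 0, 0, 0, 0.3], [0, 0, 0, 0, 0, 0, 0.3], [0, 0, 0, 0, 0, 0, 0.3]]

```text
t: 6.83
tcp_pos: [0.5093, -0.1046, 0.1996]
eef_rot: [0.051, 0.027, 0.998, -0.001]
ft_force: [0.6, -0.1, -4.2]
grip_width: 0.0402
finger_force: 25.0
```

Run:
```python
from h import *
s=arm.get_state(); T0=pose(s); print(np.round(T0,3),s['ft_force'])
ps={n:cams.grab_frame(n) for n in ('wrist','side','top')}; wproj_setup(ps['wrist'],s)
save(ps['wrist'],'w2.png')
for n in ps:
  for th in ['deck_mid','tube_center','stop_hinge','stop_knob','chock_nose','chock_grip']:
    for r in spotter.tip_of(ps[n],th)[:1]: 
        print(n,th,np.round(r['location'],4),round(r['p'],2),np.round(proj(ps[n],r['location'])))
```

```text
[[-0.993  0.054  0.101  0.509]
 [ 0.053  0.999 -0.006 -0.105]
 [-0.101 -0.    -0.995  0.2  ]
 [ 0.     0.     0.     1.   ]] [ 0.56053886 -0.09371175 -4.2241518 ]
wrist tube_center [ 0.5791 -0.1097  0.2044] 0.57 [316. 367.]
wrist chock_nose [ 0.577  -0.1104  0.2024] 0.94 [315. 361.]
wrist chock_grip [ 0.51   -0.1083  0.2168] 0.81 [311. 276.]
side deck_mid [ 0.6056 -0.1082  0.0539] 0.82 [396. 234.]
side tube_center [ 0.2998 -0.2203  0.022 ] 0.79 [333. 313.]
side stop_hinge [ 0.6307 -0.259   0.0474] 0.6 [441. 260.]
side stop_knob [ 0.6758 -0.2581  0.1417] 0.76 [457. 226.]
side chock_nose [ 0.58   -0.1065  0.2007] 0.78 [392. 194.]
side chock_grip [ 0.505  -0.1027  0.211 ] 0.72 [370. 199.]
top tube_center [0.3407 0.0944 0.0265] 0.71 [319. 235.]
top stop_hinge [ 0.6318 -0.2599  0.0479] 0.51 [415. 158.]
top stop_knob [ 0.6798 -0.2587  0.1397] 0.72 [421. 139.]
```

View pics/w2.png

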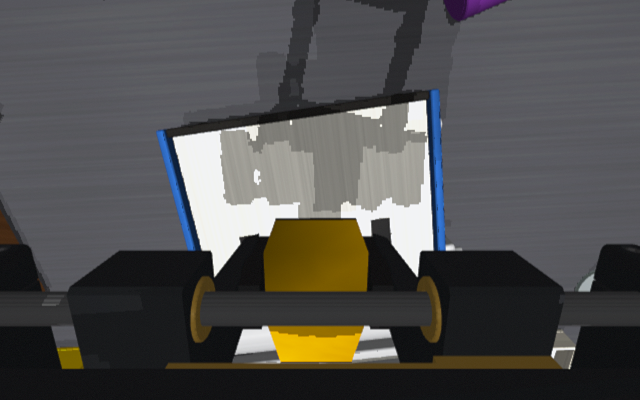

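The low edge of the deck runs from (160,132) to (438,92), with the blue rails at (160,132)-(197,250) and (437,91)-(443,250). So the table is yawed positive, not -3 degrees as guessed. I'll compute it.

Run:
```python
from h import *
s=arm.get_state(); p=cams.grab_frame('wrist'); wproj_setup(p,s)
# blue rails, wrist and top
def back(p,uv,P0,n):
    f=foc(p); R=p['R']; c=-R.T@p['t']
    d=R.T@np.array([(uv[0]-p['cx'])/f,(uv[1]-p['cy'])/f,1]); return c+d*(n@(P0-c))/(n@d)
hsv=cv2.cvtColor(p['pixels'],cv2.COLOR_RGB2HSV); m=cv2.inRange(hsv,(100,150,60),(125,255,255)); m[250:]=0
P0=np.array([.605,-.108,.070])
for yaw in (3,5):
  a=np.radians(yaw); b=np.radians(6); n=np.array([-np.sin(b)*np.cos(a),-np.sin(b)*np.sin(a),np.cos(b)])
  for sl in (slice(100,300),slice(350,520)):
    pts=[]
    for r in range(140,245,3):
        c=np.where(m[r,sl])[0]
        if len(c): pts.append(back(p,((c.min()+c.max())/2+sl.start,r),P0,n))
    pts=np.array(pts); k=np.polyfit(pts[:,0],pts[:,1],1); print(yaw,'rail dir',np.degrees(np.arctan(k[0])),'y at x=.55',np.polyval(k,.55),len(pts))
  c1,c2=back(p,(160,132),P0,n),back(p,(438,92),P0,n); d=c2-c1
  print(c1,c2,np.degrees(np.arctan2(-d[0],d[1])),np.linalg.norm(d))
```

```text
3 rail dir 5.697094626122432 y at x=.55 -0.2310712415578387 35
3 rail dir 4.685105329961667 y at x=.55 0.0037983940200517485 35
[ 0.46921668 -0.24046314  0.05501951] [ 0.44896655 -0.00128173  0.05420973] 4.8393668923832545 0.24003848289493276
5 rail dir 5.7001418638082395 y at x=.55 -0.23128718458671754 35
5 rail dir 4.684262741148575 y at x=.55 0.003658018770499691 35
[ 0.46928547 -0.24068109  0.05457469] [ 0.44893129 -0.00143219  0.05463515] 4.862749353327616 0.2401131677129039
```

```bash
cat >> h.py <<'E'
YAW=5.1; MID=np.array([.6055,-.1085,.058])
_F=ramp_tool(MID,YAW); U=-_F[:3,0]; N=-_F[:3,2]; W=np.cross(N,U)
def deckpose(s,h,w=0): return ramp_tool(MID+U*s+N*h+W*w,YAW)
def sh(P):  # (s,w,h) of point
    d=np.array(P)-MID; return np.round([d@U,d@W,d@N],4)
E
python3 - <<'E'
from h import *
T0=pose(arm.get_state()); A=deckpose(-.064,.025); print(sh(T0[:3,3]),A[:3,3],row(T0,A,10))
E
```

```text
[-0.0794  0.012   0.1514] [ 0.53949972 -0.11439037  0.07617323] [-0.0033 -0.0019  0.0253 -0.0005 -0.0001 -0.0045]
```

Request:
play_rows:
  deltas:
    - [[-0.0033, -0.0019, 0.0253, -0.0005, -0.0001, -0.0045, 0.3], [-0.0033, -0.0019, 0.0253, -0.0005, -0.0001, -0.0045, 0.3], [-0.0033, -0.0019, 0.0253, -0.0005, -0.0001, -0.0045, 0.3], [-0.0033, -0.0019, 0.0253, -0.0005, -0.0001, -0.0045, 0.3], [-0.0033, -0.0019, 0.0253, -0.0005, -0.0001, -0.0045, 0.3], [-0.0033, -0.0019, 0.0253, -0.0005, -0.0001, -0.0045, 0.3], [-0.0033, -0.0019, 0.0253, -0.0005, -0.0001, -0.0045, 0.3], [-0.0033, -0.0019, 0.0253, -0.0005, -0.0001, -0.0045, 0.3]]

```text
t: 8.6
tcp_pos: [0.5337, -0.1128, 0.0993]
eef_rot: [0.052, -0.031, 0.998, 0.002]
ft_force: [0.6, -0.2, -3.6]
grip_width: 0.0397
finger_force: 25.0
```

Request:
play_rows:
  deltas:
    - [[-0.0033, -0.0019, 0.0253, -0.0005, -0.0001, -0.0045, 0.3], [-0.0033, -0.0019, 0.0253, -0.0005, -0.0001, -0.0045, 0.3], [0, 0, 0, 0, 0, 0, 0.3], [0, 0, 0, 0, 0, 0, 0.3], [0, 0, 0, 0, 0, 0, 0.3]]

```text
t: 9.02
tcp_pos: [0.5399, -0.1142, 0.0763]
eef_rot: [0.053, -0.044, 0.998, 0.002]
ft_force: [0.3, 0.2, -2.4]
grip_width: 0.0399
finger_force: 25.0
```

Run:
```python
from h import *
s=arm.get_state(); T0=pose(s); print(sh(T0[:3,3]),s['ft_force'], np.degrees(np.arctan2(-T0[1,0],-T0[0,0])))
ps={n:cams.grab_frame(n) for n in ('side','top')}
save(ps['side'],'s3.png')
im=cv2.imread('pics/s3.png')[170:290,330:490]; cv2.imwrite('pics/s3c.png',cv2.resize(im,None,fx=5,fy=5,interpolation=cv2.INTER_CUBIC))
for n in ps:
  for th in ['deck_mid','tube_center','chock_nose','chock_grip']:
    for r in spotter.tip_of(ps[n],th)[:3]: 
        print(n,th,sh(r['location']),round(r['p'],2),np.round(proj(ps[n],r['location'])))
```

```text
[-0.0635  0.0001  0.0251] [ 0.2950109   0.21576427 -2.44041486] 5.080687615773707
side deck_mid [-0.0019  0.0011 -0.0009] 0.6 [395. 233.]
side tube_center [-0.2475  0.2265 -0.0067] 0.95 [282. 239.]
side tube_center [-0.3155 -0.0832 -0.0005] 0.94 [333. 312.]
side tube_center [ 0.045  -0.0088  0.0243] 0.69 [409. 220.]
side chock_nose [ 0.0979  0.5749 -0.0689] 0.36 [304. 166.]
side chock_grip [-0.0639  0.0024  0.0406] 0.59 [380. 232.]
side chock_grip [ 0.0692 -0.152   0.0748] 0.2 [457. 225.]
top deck_mid [-0.0028 -0.0003 -0.0002] 0.6 [375. 165.]
top tube_center [-0.2465  0.2267 -0.0121] 0.92 [319. 235.]
top tube_center [ 0.044  -0.0044  0.0229] 0.82 [376. 151.]
top tube_center [-0.3195 -0.0874 -0.0039] 0.62 [405. 248.]
top chock_nose [-0.2819  0.4209 -0.0245] 0.29 [268. 248.]
```

View pics/s3c.png

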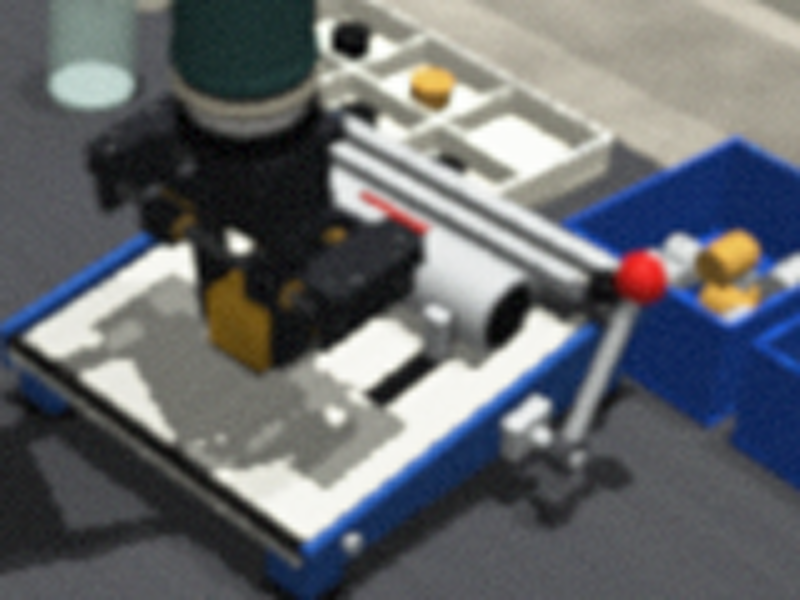

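The chock hangs level with the deck at crop (240,320). The tube is on its two fingers, with the near one at (435,320), and the lever and red knob are at (640,278). Lowering now.

Request:
play_rows:
  deltas:
    - [[0, 0, 0.008, 0, 0, 0, 0.3], [0, 0, 0.008, 0, 0, 0, 0.3], [0, 0, 0.008, 0, 0, 0, 0.3], [0, 0, 0.006, 0, 0, 0, 0.3], [0, 0, 0, 0, 0, 0, 0.3], [0, 0, 0, 0, 0, 0, 0.3]]

```text
t: 10.02
tcp_pos: [0.5408, -0.1139, 0.0606]
eef_rot: [0.052, -0.044, 0.998, 0.003]
ft_force: [0.7, -0.6, -3.9]
grip_width: 0.0399
finger_force: 25.0
```

Request:
play_rows:
  deltas:
    - [[0, 0, 0.001, 0, 0, 0, 0.3], [0, 0, 0.001, 0, 0, 0, 0.3], [0, 0, 0, 0, 0, 0, 0.3]]

```text
t: 10.27
tcp_pos: [0.5414, -0.1141, 0.0603]
eef_rot: [0.053, -0.044, 0.998, 0.002]
ft_force: [-1.0, -0.0, -3.5]
grip_width: 0.0396
finger_force: 25.0
```

Request:
play_rows:
  deltas:
    - [[0, 0, 0.001, 0, 0, 0, 0.3], [0, 0, 0.001, 0, 0, 0, 0.3], [0, 0, 0, 0, 0, 0, 0.3]]

```text
t: 10.52
tcp_pos: [0.5414, -0.114, 0.0592]
eef_rot: [0.053, -0.044, 0.998, 0.002]
ft_force: [-0.2, 0.7, -3.7]
grip_width: 0.0398
finger_force: 25.0
```

Request:
play_rows:
  deltas:
    - [[0, 0, 0.001, 0, 0, 0, 0.3], [0, 0, 0, 0, 0, 0, 0.3], [0, 0, 0, 0, 0, 0, 0.3]]

```text
t: 10.77
tcp_pos: [0.5414, -0.114, 0.0587]
eef_rot: [0.053, -0.044, 0.998, 0.002]
ft_force: [0.1, 0.2, -4.1]
grip_width: 0.0396
finger_force: 25.0
```

Request:
play_rows:
  deltas:
    - [[0, 0, 0.001, 0, 0, 0, 0.3], [0, 0, 0, 0, 0, 0, 0.3], [0, 0, 0, 0, 0, 0, 0.3]]

```text
t: 11.02
tcp_pos: [0.5416, -0.114, 0.0582]
eef_rot: [0.053, -0.044, 0.998, 0.002]
ft_force: [-0.2, -0.7, -3.5]
grip_width: 0.0396
finger_force: 25.0
```

Request:
play_rows:
  deltas:
    - [[0, 0, 0.001, 0, 0, 0, 0.3], [0, 0, 0, 0, 0, 0, 0.3], [0, 0, 0, 0, 0, 0, 0.3]]

```text
t: 11.27
tcp_pos: [0.5416, -0.114, 0.0582]
eef_rot: [0.053, -0.044, 0.998, 0.002]
ft_force: [-2.9, -0.3, 2.8]
grip_width: 0.04
finger_force: 25.0
```

Request:
play_rows:
  deltas:
    - [[0, 0, -0.0006, 0, 0, 0, 0.3], [0, 0, 0, 0, 0, 0, 0.52], [0, 0, 0, 0, 0, 0, 0.52], [0, 0, 0, 0, 0, 0, 0.52], [0, 0, 0, 0, 0, 0, 0.52]]

```text
t: 11.68
tcp_pos: [0.542, -0.1141, 0.0582]
eef_rot: [0.053, -0.044, 0.998, 0.002]
ft_force: [-0.6, -0.1, -0.1]
grip_width: 0.0457
finger_force: 0.0
```

Request:
play_rows:
  deltas:
    - [[0, 0, 0, 0, 0, 0, 0.4], [0, 0, 0, 0, 0, 0, 0.3], [0, 0, 0, 0, 0, 0, 0.3], [0, 0, 0, 0, 0, 0, 0.3], [0, 0, 0, 0, 0, 0, 0.3], [0, 0, 0, 0, 0, 0, 0.3]]
  grip_force: 25

```text
t: 12.18
tcp_pos: [0.5418, -0.1141, 0.0581]
eef_rot: [0.053, -0.044, 0.998, 0.002]
ft_force: [-0.0, -0.7, 0.4]
grip_width: 0.0395
finger_force: 25.0
```

Run:
```python
from h import *
s=arm.get_state(); T0=pose(s); f=s['ft_force']; print(sh(T0[:3,3]),f@U,f@W,f@N, s['grip_width'])
```

```text
[-0.0636  0.0001  0.0068] -0.05578822329133498 -0.7415727479640147 0.45072967053291596 0.03950696459400584
```

Chock rests on the deck with almost no bearing force. Before pushing, I'll let go and use the wrist camera from above to measure the play between tube and rest bar.

Run:
```python
from h import *
T0=pose(arm.get_state()); A=T0.copy(); A[:3,3]+=N*.15; B=deckpose(.125,.19)
print(row(T0,A,5),row(A,B,7))
```

```text
[-0.0001 -0.     -0.06    0.     -0.      0.    ] [-0.0539 -0.     -0.0094 -0.      0.0001 -0.    ]
```

Request:
play_rows:
  deltas:
    - [[0, 0, 0, 0, 0, 0, 0.65], [0, 0, 0, 0, 0, 0, 0.65], [0, 0, 0, 0, 0, 0, 0.65], [0, 0, 0, 0, 0, 0, 0.65], [0, 0, -0.02, 0, 0, 0, 0.65], [0, 0, -0.06, 0, 0, 0, 0.65], [0, 0, -0.08, 0, 0, 0, 0.65], [0, 0, -0.08, 0, 0, 0, 0.65]]

```text
t: 12.85
tcp_pos: [0.5274, -0.1148, 0.178]
eef_rot: [0.051, -0.044, 0.998, 0.003]
ft_force: [0.3, 0.7, 0.2]
grip_width: 0.0573
finger_force: 0.0
```

Request:
play_rows:
  deltas:
    - [[0, 0, -0.06, 0, 0, 0, 0.65], [-0.06, 0, -0.02, 0, 0, 0, 0.65], [-0.06, 0, -0.02, 0, 0, 0, 0.65], [-0.06, 0, -0.02, 0, 0, 0, 0.65], [-0.06, 0, 0, 0, 0, 0, 0.65], [-0.06, 0, 0, 0, 0, 0, 0.65], [-0.06, 0, 0, 0, 0, 0, 0.65], [-0.02, 0, 0, 0, 0, 0, 0.65]]

```text
t: 13.52
tcp_pos: [0.7141, -0.0985, 0.2582]
eef_rot: [0.054, -0.045, 0.998, 0.002]
ft_force: [-0.7, 0.2, -0.2]
grip_width: 0.0572
finger_force: 0.0
```

Request:
play_rows:
  deltas:
    - [[0, 0, 0, 0, 0, 0, 0.65], [0, 0, 0, 0, 0, 0, 0.65]]

```text
t: 13.68
tcp_pos: [0.7101, -0.0989, 0.2568]
eef_rot: [0.052, -0.044, 0.998, 0.002]
ft_force: [-0.9, -0.1, -0.3]
grip_width: 0.0578
finger_force: 0.0
```

Run:
```python
from h import *
s=arm.get_state(); p=cams.grab_frame('wrist'); wproj_setup(p,s); save(p,'w4.png')
print(sh(s['tcp_pos']), sh(-p['R'].T@p['t']))
for th in ['deck_mid','tube_center','chock_nose','chock_grip','stop_knob','stop_hinge']:
    for r in spotter.tip_of(p,th)[:1]: print(th,sh(r['location']),np.round(r['location'],4),round(r['p'],2),np.round(proj(p,r['location'])))
```

```text
[0.1252 0.0003 0.1867] [ 0.0551 -0.0011  0.3327]
deck_mid [ 0.0019 -0.0017  0.0008] [ 0.6074 -0.11    0.059 ] 0.9 [315.  47.]
tube_center [0.0478 0.0008 0.026 ] [ 0.6501 -0.1037  0.0889] 0.73 [318.  98.]
chock_nose [ 0.049  -0.0002  0.0279] [ 0.6511 -0.1046  0.0909] 0.66 [317.  99.]
stop_knob [ 0.0675 -0.1549  0.0784] [ 0.678  -0.2575  0.143 ] 0.8 [115. 123.]
stop_hinge [ 0.0166 -0.1578 -0.014 ] [ 0.6374 -0.2641  0.0458] 0.97 [159.  66.]
```

View pics/w4.png

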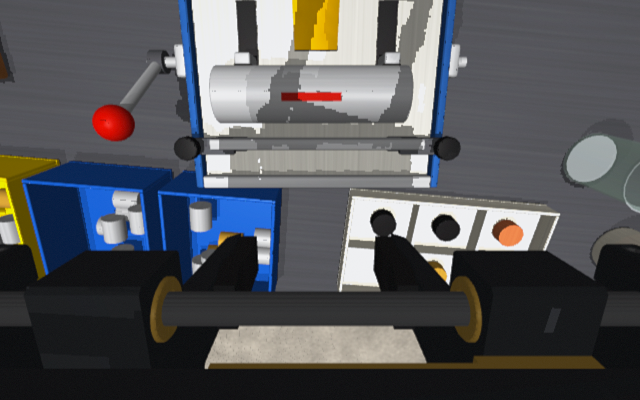

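The view is clear:
- Tube: rows 66-123, stripe at (311,97).
- Rest bar: rows ~137-151.
- Stop fingers: (246,57) and (388,57), so their middle is at column 317.
- Chock nose: (317,50), centred between them.

Run:
```python
from h import *
s=arm.get_state(); p=cams.grab_frame('wrist'); wproj_setup(p,s); g=p['pixels'].astype(int).mean(2)
for c in (235,270,350,390): print(c,[(r,int(g[r,c-2:c+3].mean())) for r in range(112,160)])
def back(uv,h):
    f=foc(p); R=p['R']; c=-R.T@p['t']
    d=R.T@np.array([(uv[0]-p['cx'])/f,(uv[1]-p['cy'])/f,1]); return sh(c+d*(N@(MID+N*h-c))/(N@d))
for r in (50,66,123,136,137,138,151,152): print(r,[list(back((317,r),h)[[0,1]]) for h in (0,.0025,.012,.025,.031,.037)])
```

```text
235 [(112, 182), (113, 179), (114, 175), (115, 169), (116, 162), (117, 156), (118, 149), (119, 141), (120, 129), (121, 117), (122, 140), (123, 213), (124, 242), (125, 223), (126, 162), (127, 152), (128, 138), (129, 118), (130, 116), (131, 117), (132, 117), (133, 117), (134, 117), (135, 102), (136, 69), (137, 63), (138, 78), (139, 101), (140, 127), (141, 136), (142, 136), (143, 134), (144, 133), (145, 133), (146, 134), (147, 134), (148, 127), (149, 95), (150, 58), (151, 68), (152, 83), (153, 109), (154, 143), (155, 158), (156, 158), (157, 158), (158, 158), (159, 158)]
270 [(112, 87), (113, 86), (114, 85), (115, 84), (116, 82), (117, 80), (118, 78), (119, 75), (120, 72), (121, 68), (122, 80), (123, 105), (124, 120), (125, 120), (126, 120), (127, 120), (128, 119), (129, 120), (130, 119), (131, 120), (132, 119), (133, 120), (134, 120), (135, 119), (136, 110), (137, 89), (138, 78), (139, 89), (140, 103), (141, 107), (142, 106), (143, 105), (144, 103), (145, 104), (146, 106), (147, 105), (148, 99), (149, 111), (150, 142), (151, 158), (152, 158), (153, 158), (154, 157), (155, 157), (156, 15
[... 2572 characters left out ...]
)], [np.float64(0.0854), np.float64(-0.0003)], [np.float64(0.0842), np.float64(-0.0004)], [np.float64(0.0836), np.float64(-0.0004)], [np.float64(0.083), np.float64(-0.0004)]]
151 [[np.float64(0.0997), np.float64(-0.0003)], [np.float64(0.0994), np.float64(-0.0003)], [np.float64(0.0981), np.float64(-0.0003)], [np.float64(0.0964), np.float64(-0.0004)], [np.float64(0.0956), np.float64(-0.0004)], [np.float64(0.0947), np.float64(-0.0004)]]
152 [[np.float64(0.1008), np.float64(-0.0003)], [np.float64(0.1004), np.float64(-0.0003)], [np.float64(0.0991), np.float64(-0.0003)], [np.float64(0.0973), np.float64(-0.0004)], [np.float64(0.0965), np.float64(-0.0004)], [np.float64(0.0957), np.float64(-0.0004)]]
```

Request:
play_rows:
  deltas:
    - [[0.06, 0, 0, 0, 0, 0, 0.65], [0.06, 0, 0, 0, 0, 0, 0.65], [0.06, 0, 0, 0, 0, 0, 0.65], [0.06, 0, 0, 0, 0, 0, 0.65], [0.06, 0, 0.02, 0, 0, 0, 0.65], [0.06, 0, 0.04, 0, 0, 0, 0.65], [0.02, 0, 0.06, 0, 0, 0, 0.65], [0, 0, 0.06, 0, 0, 0, 0.65]]

```text
t: 14.75
tcp_pos: [0.5299, -0.1152, 0.1476]
eef_rot: [0.054, -0.044, 0.998, 0.002]
ft_force: [0.2, -0.2, -1.0]
grip_width: 0.0572
finger_force: 0.0
```

Request:
play_rows:
  deltas:
    - [[0, 0, 0.06, 0, 0, 0, 0.65], [0, 0, 0.05, 0, 0, 0, 0.65], [0, 0, 0.02, 0, 0, 0, 0.65], [0, 0, 0, 0, 0, 0, 0.65], [0, 0, 0, 0, 0, 0, 0.65]]

```text
t: 15.17
tcp_pos: [0.539, -0.1143, 0.0832]
eef_rot: [0.053, -0.044, 0.998, 0.002]
ft_force: [0.2, -1.1, 1.2]
grip_width: 0.0571
finger_force: 0.0
```

Run:
```python
from h import *
s=arm.get_state(); T0=pose(s); print(sh(T0[:3,3]),row(T0,deckpose(-.0636,.0070),4))
```

```text
[-0.0638  0.0002  0.032 ] [-0.0001 -0.0001  0.0125  0.      0.0001 -0.    ]
```

Request:
play_rows:
  deltas:
    - [[0, 0, 0.0125, 0, 0, 0, 0.65], [0, 0, 0.0125, 0, 0, 0, 0.65], [0, 0, 0.0125, 0, 0, 0, 0.65], [0, 0, 0.0125, 0, 0, 0, 0.65], [0, 0, 0, 0, 0, 0, 0.4], [0, 0, 0, 0, 0, 0, 0.3], [0, 0, 0, 0, 0, 0, 0.3], [0, 0, 0, 0, 0, 0, 0.3]]
  grip_force: 20

```text
t: 15.83
tcp_pos: [0.5415, -0.114, 0.058]
eef_rot: [0.053, -0.044, 0.998, 0.002]
ft_force: [1.1, -0.8, -2.7]
grip_width: 0.0399
finger_force: 20.0
```

Request:
play_rows:
  deltas:
    - [[0, 0, 0, 0, 0, 0, 0.3], [0, 0, 0, 0, 0, 0, 0.3], [0, 0, 0, 0, 0, 0, 0.3]]

```text
t: 16.08
tcp_pos: [0.5415, -0.114, 0.058]
eef_rot: [0.053, -0.044, 0.998, 0.002]
ft_force: [0.2, -0.2, -2.4]
grip_width: 0.0398
finger_force: 20.0
```

Request:
play_rows:
  deltas:
    - [[-0.004, 0, 0, 0, 0, 0, 0.3], [-0.004, 0, 0, 0, 0, 0, 0.3], [-0.004, 0, 0, 0, 0, 0, 0.3], [-0.004, 0, 0, 0, 0, 0, 0.3], [-0.004, 0, 0, 0, 0, 0, 0.3]]

```text
t: 16.5
tcp_pos: [0.5515, -0.1131, 0.059]
eef_rot: [0.053, -0.044, 0.998, 0.002]
ft_force: [-2.0, -0.7, 0.4]
grip_width: 0.04
finger_force: 20.0
```

```bash
cat > f.py <<'E'
from h import *
s=arm.get_state(); f=s['ft_force']; print(sh(s['tcp_pos']),np.round([f@U,f@W,f@N],1),s['grip_width'])
E
python3 f.py
```

```text
[-0.0538  0.0003  0.0067] [-2.  -0.5  0.7] 0.039955874556330886
```

Request:
play_rows:
  deltas:
    - [[-0.004, 0, -0.0002, 0, 0, 0, 0.3], [-0.004, 0, -0.0002, 0, 0, 0, 0.3], [-0.004, 0, -0.0001, 0, 0, 0, 0.3], [-0.004, 0, -0.0001, 0, 0, 0, 0.3], [-0.004, 0, -0.0001, 0, 0, 0, 0.3], [-0.004, 0, -0.0001, 0, 0, 0, 0.3]]

```text
t: 17.0
tcp_pos: [0.5635, -0.112, 0.0606]
eef_rot: [0.053, -0.044, 0.998, 0.002]
ft_force: [-0.1, 0.3, -3.2]
grip_width: 0.0397
finger_force: 20.0
```

```bash
python3 f.py
```

```text
[-0.0416  0.0002  0.007 ] [-0.4  0.3 -3.2] 0.039673549182213275
```

Request:
play_rows:
  deltas:
    - [[-0.003, 0, 0, 0, 0, 0, 0.3], [-0.003, 0, 0, 0, 0, 0, 0.3], [-0.003, 0, 0, 0, 0, 0, 0.3], [-0.003, 0, 0, 0, 0, 0, 0.3], [-0.003, 0, 0, 0, 0, 0, 0.3], [-0.002, 0, 0, 0, 0, 0, 0.3]]

```text
t: 17.5
tcp_pos: [0.5706, -0.1113, 0.0611]
eef_rot: [0.051, -0.044, 0.998, 0.003]
ft_force: [-4.7, -0.9, -1.6]
grip_width: 0.0397
finger_force: 20.0
```

Request:
play_rows:
  deltas:
    - [[-0.002, 0, 0, 0, 0, 0, 0.3], [-0.002, 0, 0, 0, 0, 0, 0.3]]

```text
t: 17.67
tcp_pos: [0.5728, -0.1111, 0.0614]
eef_rot: [0.052, -0.044, 0.998, 0.003]
ft_force: [-3.9, -0.7, -2.7]
grip_width: 0.0399
finger_force: 20.0
```

```bash
python3 f.py
```

```text
[-0.0323  0.0004  0.0068] [-4.2 -0.4 -2.3] 0.03993503976572593
```

Request:
play_rows:
  deltas:
    - [[-0.002, 0, 0, 0, 0, 0, 0.3], [-0.002, 0, 0, 0, 0, 0, 0.3], [-0.002, 0, 0, 0, 0, 0, 0.3], [-0.002, 0, 0, 0, 0, 0, 0.3], [-0.002, 0, 0, 0, 0, 0, 0.3], [0, 0, 0, 0, 0, 0, 0.3]]

```text
t: 18.17
tcp_pos: [0.5791, -0.1107, 0.0624]
eef_rot: [0.053, -0.044, 0.998, 0.002]
ft_force: [-1.2, 0.2, -4.8]
grip_width: 0.0394
finger_force: 20.0
```

Request:
play_rows:
  deltas:
    - [[-0.001, 0, 0, 0, 0, 0, 0.3], [0, 0, 0, 0, 0, 0, 0.3]]

```text
t: 18.33
tcp_pos: [0.5792, -0.1106, 0.0624]
eef_rot: [0.053, -0.044, 0.998, 0.002]
ft_force: [-1.3, 0.1, -4.6]
grip_width: 0.0396
finger_force: 20.0
```

```bash
python3 f.py
```

```text
[-0.0257  0.0002  0.0071] [-1.8  0.2 -4.5] 0.039571816399448755
```

Request:
play_rows:
  deltas:
    - [[-0.0006, 0, 0.0003, 0, 0, 0, 0.3], [-0.0006, 0, 0, 0, 0, 0, 0.3], [0, 0, 0, 0, 0, 0, 0.3]]

```text
t: 18.58
tcp_pos: [0.5797, -0.1106, 0.0623]
eef_rot: [0.053, -0.044, 0.998, 0.002]
ft_force: [-1.3, -0.5, -5.1]
grip_width: 0.0396
finger_force: 20.0
```

Request:
play_rows:
  deltas:
    - [[-0.0006, 0, 0, 0, 0, 0, 0.3], [-0.0006, 0, 0, 0, 0, 0, 0.3], [0, 0, 0, 0, 0, 0, 0.3]]

```text
t: 18.83
tcp_pos: [0.5804, -0.1106, 0.0624]
eef_rot: [0.053, -0.044, 0.998, 0.002]
ft_force: [-2.2, 0.3, -4.2]
grip_width: 0.0399
finger_force: 20.0
```

Request:
play_rows:
  deltas:
    - [[-0.0006, 0, 0.0003, 0, 0, 0, 0.3], [-0.0006, 0, 0, 0, 0, 0, 0.3], [0, 0, 0, 0, 0, 0, 0.3]]

```text
t: 19.08
tcp_pos: [0.5811, -0.1105, 0.0624]
eef_rot: [0.053, -0.044, 0.998, 0.002]
ft_force: [-3.7, -0.4, -4.1]
grip_width: 0.0399
finger_force: 20.0
```

Request:
play_rows:
  deltas:
    - [[-0.0006, 0, 0, 0, 0, 0, 0.3], [-0.0006, 0, 0, 0, 0, 0, 0.3], [0, 0, 0, 0, 0, 0, 0.3]]

```text
t: 19.33
tcp_pos: [0.5817, -0.1105, 0.0625]
eef_rot: [0.053, -0.044, 0.998, 0.002]
ft_force: [-1.5, 0.4, -4.8]
grip_width: 0.0397
finger_force: 20.0
```

Request:
play_rows:
  deltas:
    - [[-0.0006, 0, 0.0003, 0, 0, 0, 0.3], [-0.0006, 0, 0, 0, 0, 0, 0.3], [0, 0, 0, 0, 0, 0, 0.3]]

```text
t: 19.58
tcp_pos: [0.5823, -0.1104, 0.0624]
eef_rot: [0.053, -0.044, 0.998, 0.002]
ft_force: [-1.9, -0.0, -4.4]
grip_width: 0.0399
finger_force: 20.0
```

Request:
play_rows:
  deltas:
    - [[-0.0006, 0, 0, 0, 0, 0, 0.3], [-0.0006, 0, 0, 0, 0, 0, 0.3], [0, 0, 0, 0, 0, 0, 0.3]]

```text
t: 19.83
tcp_pos: [0.5829, -0.1104, 0.0625]
eef_rot: [0.053, -0.044, 0.998, 0.002]
ft_force: [-2.8, -0.1, -4.5]
grip_width: 0.0398
finger_force: 20.0
```

```bash
python3 f.py
```

```text
[-0.0221  0.0001  0.0068] [-3.2  0.2 -4.2] 0.03978883968589532
```

Request:
play_rows:
  deltas:
    - [[-0.0006, 0, 0.0004, 0, 0, 0, 0.3], [-0.0006, 0, 0, 0, 0, 0, 0.3], [0, 0, 0, 0, 0, 0, 0.3]]

```text
t: 20.08
tcp_pos: [0.5834, -0.1103, 0.0624]
eef_rot: [0.053, -0.044, 0.998, 0.002]
ft_force: [-3.7, -1.5, -1.3]
grip_width: 0.04
finger_force: 20.0
```

Request:
play_rows:
  deltas:
    - [[-0.0006, 0, 0, 0, 0, 0, 0.3], [-0.0006, 0, 0, 0, 0, 0, 0.3], [0, 0, 0, 0, 0, 0, 0.3]]

```text
t: 20.33
tcp_pos: [0.584, -0.1103, 0.0625]
eef_rot: [0.053, -0.044, 0.998, 0.002]
ft_force: [-4.8, -1.2, -1.4]
grip_width: 0.0399
finger_force: 20.0
```

Request:
play_rows:
  deltas:
    - [[-0.0006, 0, 0, 0, 0, 0, 0.3], [-0.0004, 0, 0, 0, 0, 0, 0.3], [0, 0, 0, 0, 0, 0, 0.3]]

```text
t: 20.58
tcp_pos: [0.5841, -0.1102, 0.0625]
eef_rot: [0.052, -0.044, 0.998, 0.002]
ft_force: [-5.8, -1.0, 1.1]
grip_width: 0.0399
finger_force: 20.0
```

Request:
play_rows:
  deltas:
    - [[-0.0003, 0, 0, 0, 0, 0, 0.3], [-0.0003, 0, 0, 0, 0, 0, 0.3], [0, 0, 0, 0, 0, 0, 0.3]]

```text
t: 20.83
tcp_pos: [0.5841, -0.1103, 0.0625]
eef_rot: [0.052, -0.044, 0.998, 0.002]
ft_force: [-8.2, -1.1, 2.0]
grip_width: 0.0399
finger_force: 20.0
```

```bash
python3 f.py
```

```text
[-0.0208  0.0001  0.0067] [-8.  -0.4  2.8] 0.039930565226207144
```

Request:
play_rows:
  deltas:
    - [[-0.0003, 0, -0.0002, 0, 0, 0, 0.3], [-0.0003, 0, 0, 0, 0, 0, 0.3], [0, 0, 0, 0, 0, 0, 0.3]]

```text
t: 21.08
tcp_pos: [0.5842, -0.1103, 0.0625]
eef_rot: [0.052, -0.044, 0.998, 0.002]
ft_force: [-6.9, -1.0, 0.6]
grip_width: 0.0398
finger_force: 20.0
```

```bash
python3 f.py
```

```text
[-0.0208  0.0001  0.0067] [-6.9 -0.4  1.4] 0.039762416072544014
```

Request:
play_rows:
  deltas:
    - [[-0.0004, 0, -0.0001, 0, 0, 0, 0.3], [-0.0003, 0, 0, 0, 0, 0, 0.3], [0, 0, 0, 0, 0, 0, 0.3]]

```text
t: 21.33
tcp_pos: [0.5842, -0.1103, 0.0625]
eef_rot: [0.052, -0.044, 0.998, 0.002]
ft_force: [-9.1, -1.3, 1.6]
grip_width: 0.0395
finger_force: 20.0
```

```bash
python3 f.py
```

```text
[-0.0208  0.0002  0.0067] [-8.9 -0.5  2.5] 0.03946707193602253
```

Request:
play_rows:
  deltas:
    - [[-0.0004, 0, 0, 0, 0, 0, 0.3], [0, 0, 0, 0, 0, 0, 0.3], [0, 0, 0, 0, 0, 0, 0.3]]

```text
t: 21.58
tcp_pos: [0.5842, -0.1103, 0.0624]
eef_rot: [0.051, -0.044, 0.998, 0.002]
ft_force: [-8.8, -1.1, 1.9]
grip_width: 0.0399
finger_force: 20.0
```

```bash
python3 f.py
```

```text
[-0.0208  0.0002  0.0067] [-8.7 -0.3  2.8] 0.03985880805430407
```

Request:
play_rows:
  deltas:
    - [[-0.0005, 0, 0, 0, 0, 0, 0.3], [0, 0, 0, 0, 0, 0, 0.3], [0, 0, 0, 0, 0, 0, 0.3]]

```text
t: 21.83
tcp_pos: [0.5842, -0.1102, 0.0625]
eef_rot: [0.051, -0.044, 0.998, 0.002]
ft_force: [-9.9, -1.3, 2.6]
grip_width: 0.04
finger_force: 20.0
```

```bash
python3 f.py
```

```text
[-0.0208  0.0002  0.0067] [-9.7 -0.4  3.6] 0.04001794964079015
```

Home, with a steady push of about 10 N. Letting go and lifting straight off.

Request:
play_rows:
  deltas:
    - [[0, 0, 0, 0, 0, 0, 0.5], [0, 0, 0, 0, 0, 0, 0.6], [0, 0, 0, 0, 0, 0, 0.65], [0, 0, 0, 0, 0, 0, 0.65], [0, 0, 0, 0, 0, 0, 0.65]]

```text
t: 22.25
tcp_pos: [0.5869, -0.1102, 0.0633]
eef_rot: [0.054, -0.044, 0.998, 0.002]
ft_force: [-0.2, 0.2, 0.3]
grip_width: 0.0572
finger_force: 0.0
```

Request:
play_rows:
  deltas:
    - [[0, 0, -0.02, 0, 0, 0, 0.65], [0, 0, -0.06, 0, 0, 0, 0.65], [0, 0, -0.08, 0, 0, 0, 0.65], [0, 0, -0.08, 0, 0, 0, 0.65], [0, 0, -0.06, 0, 0, 0, 0.65], [-0.05, 0, -0.04, 0, 0, 0, 0.65], [-0.06, 0, 0, 0, 0, 0, 0.65], [-0.06, 0, 0, 0, 0, 0, 0.65]]

```text
t: 22.92
tcp_pos: [0.6542, -0.1045, 0.2454]
eef_rot: [0.056, -0.044, 0.997, 0.001]
ft_force: [-0.4, 0.0, 0.4]
grip_width: 0.0573
finger_force: 0.0
```

Request:
play_rows:
  deltas:
    - [[-0.05, 0, 0, 0, 0, 0, 0.65], [-0.02, 0, 0, 0, 0, 0, 0.65], [0, 0, 0, 0, 0, 0, 0.65], [0, 0, 0, 0, 0, 0, 0.65], [0, 0, 0, 0, 0, 0, 0.65]]

```text
t: 23.33
tcp_pos: [0.6854, -0.1011, 0.2438]
eef_rot: [0.052, -0.044, 0.998, 0.002]
ft_force: [-0.1, -0.4, 1.2]
grip_width: 0.0573
finger_force: 0.0
```

Run:
```python
from h import *
s=arm.get_state(); p=cams.grab_frame('wrist'); wproj_setup(p,s); save(p,'w5.png')
print(sh(s['tcp_pos']))
for th in ['deck_mid','tube_center','chock_nose','stop_knob','stop_hinge']:
    for r in spotter.tip_of(p,th)[:1]: print(th,sh(r['location']),np.round(r['location'],4),round(r['p'],2),np.round(proj(p,r['location'])))
hsv=cv2.cvtColor(p['pixels'],cv2.COLOR_RGB2HSV); m=cv2.inRange(hsv,(0,170,60),(6,255,255))
n,l,st,ce=cv2.connectedComponentsWithStats(m); print(st[1:][st[1:,4]>100],ce[1:][st[1:,4]>100])
```

```text
[0.0992 0.0002 0.1764]
chock_nose [0.0484 0.0001 0.0017] [ 0.6533 -0.1041  0.0648] 0.76 [317. 127.]
stop_knob [ 0.0704 -0.1565  0.0776] [ 0.6811 -0.2589  0.1425] 0.95 [112. 163.]
stop_hinge [ 0.0119 -0.1569 -0.0118] [ 0.6325 -0.2636  0.0475] 0.63 [157.  88.]
[[  90  141   42   36 1197]
 [ 283  159   57    4  227]] [[110.4502924  158.58061821]
 [311.01321586 160.50220264]]
```

View pics/w5.png

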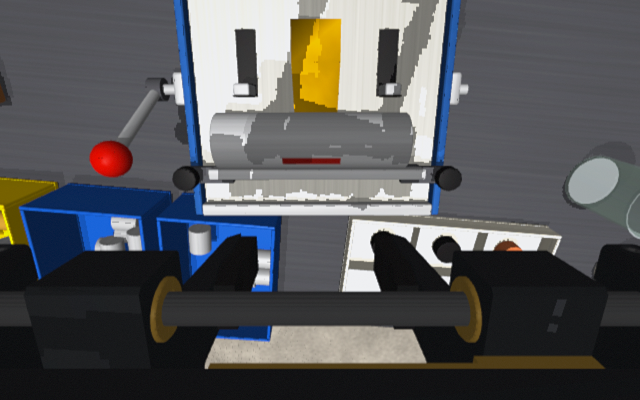

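Chock nose is tight under the tube at (316,112), the tube is against the rest bar (row 165), and everything sits centred. The knob is at (110,159), so I'll compute the approach and arc.

```bash
cat >> h.py <<'E'
a=np.radians(YAW); EX=np.array([np.cos(a),np.sin(a),0]); EY=np.array([-np.sin(a),np.cos(a),0]); EZ=np.array([0,0,1.])
HX,HZ=.014,.047
def knob(th,w=-.156): return np.array([MID[0],MID[1],0])+EX*(HX+.105*np.sin(th))+EY*w+EZ*(HZ+.105*np.cos(th))
def ktool(P):
    T=ramp_tool(np.zeros(3),YAW); T[:3,3]=P+T[:3,2]*.019; return T
E
python3 - <<'E'
from h import *
s=arm.get_state(); p=cams.grab_frame('wrist'); wproj_setup(p,s)
f=foc(p); R=p['R']; c=-R.T@p['t']; d=R.T@np.array([(110.45-p['cx'])/f,(158.6-p['cy'])/f,1])
P=c+d*(.142-c[2])/d[2]; print('knob',P,knob(.44), [(P-MID)@EX,(P-MID)@EY])
T0=pose(s); K=knob(.44); A=ktool(K+EZ*.065); B=ktool(K)
print(row(T0,A,6),row(A,B,4))
T=B
for th in np.linspace(.44,-1.03,8)[1:]:
    n=ktool(knob(th)); print(round(th,2),row(T,n,4)); T=n
E
```

```text
knob [ 0.67929266 -0.26058777  0.142     ] [ 0.67785867 -0.25866221  0.14199892] [np.float64(0.05998078915650815), np.float64(-0.15804541116280643)]
[ 0.0087 -0.052   0.018  -0.      0.0001 -0.    ] [ 0.0034 -0.      0.0323 -0.     -0.     -0.    ]
0.23 [ 0.01   -0.     -0.0047 -0.     -0.     -0.    ]
0.02 [ 0.0107  0.     -0.0025 -0.     -0.     -0.    ]
-0.19 [ 0.011  -0.     -0.0002 -0.     -0.     -0.    ]
-0.4 [ 0.0108 -0.      0.0021 -0.     -0.     -0.    ]
-0.61 [ 0.0101 -0.      0.0043 -0.     -0.     -0.    ]
-0.82 [ 0.009   0.      0.0063 -0.     -0.     -0.    ]
-1.03 [ 0.0075 -0.      0.008  -0.     -0.     -0.    ]
```

Request:
play_rows:
  deltas:
    - [[0.0087, -0.0524, 0.018, 0, 0, 0, 0.65], [0.0087, -0.0524, 0.018, 0, 0, 0, 0.65], [0.0087, -0.0524, 0.018, 0, 0, 0, 0.65], [0.0087, -0.0524, 0.018, 0, 0, 0, 0.65], [0.0087, -0.0524, 0.018, 0, 0, 0, 0.65], [0.0087, -0.0524, 0.018, 0, 0, 0, 0.65], [0, 0, 0, 0, 0, 0, 0.65], [0, 0, 0, 0, 0, 0, 0.65]]

```text
t: 24.35
tcp_pos: [0.6796, -0.2607, 0.1867]
eef_rot: [0.052, -0.043, 0.998, 0.003]
ft_force: [0.1, 0.7, -0.2]
grip_width: 0.0572
finger_force: 0.0
```

Request:
play_rows:
  deltas:
    - [[0.0034, 0, 0.0323, 0, 0, 0, 0.65], [0.0034, 0, 0.0323, 0, 0, 0, 0.65], [0.0034, 0, 0.0323, 0, 0, 0, 0.65], [0.0034, 0, 0.0323, 0, 0, 0, 0.65], [0, 0, 0, 0, 0, 0, 0.65], [0, 0, 0, 0, 0, 0, 0.65]]

```text
t: 24.85
tcp_pos: [0.6802, -0.258, 0.1224]
eef_rot: [0.052, -0.045, 0.998, 0.003]
ft_force: [0.3, -0.0, 0.1]
grip_width: 0.057
finger_force: 0.0
```

Request:
play_rows:
  deltas:
    - [[0, 0, 0, 0, 0, 0, 0.45], [0, 0, 0, 0, 0, 0, 0.3], [0, 0, 0, 0, 0, 0, 0.25], [0, 0, 0, 0, 0, 0, 0.2], [0, 0, 0, 0, 0, 0, 0.2], [0, 0, 0, 0, 0, 0, 0.2], [0, 0, 0, 0, 0, 0, 0.2]]
  grip_force: 10

```text
t: 25.43
tcp_pos: [0.6811, -0.2571, 0.1242]
eef_rot: [0.053, -0.044, 0.998, 0.004]
ft_force: [-1.3, 6.5, 4.5]
grip_width: 0.0266
finger_force: 9.8
```

Run:
```python
from h import *
s=arm.get_state(); T=pose(s); G=T[:3,3]-T[:3,2]*.019; print(G,knob(.44),s['ft_force'],s['grip_width'])
```

```text
[ 0.67911462 -0.2573769   0.1430815 ] [ 0.67785867 -0.25866221  0.14199892] [-1.34361513  6.48543934  4.47699858] 0.02661155180767196
```

Request:
play_rows:
  deltas:
    - [[0, 0, 0, 0, 0, 0, 0.45], [0, 0, 0, 0, 0, 0, 0.45], [0, 0.002, 0.008, 0, 0, 0, 0.45], [0, 0, 0, 0, 0, 0, 0.3], [0, 0, 0, 0, 0, 0, 0.2], [0, 0, 0, 0, 0, 0, 0.2], [0, 0, 0, 0, 0, 0, 0.2], [0, 0, 0, 0, 0, 0, 0.2]]
  grip_force: 10

```text
t: 26.1
tcp_pos: [0.6803, -0.2571, 0.1182]
eef_rot: [0.052, -0.044, 0.998, 0.004]
ft_force: [-0.7, 5.2, -0.5]
grip_width: 0.0256
finger_force: 9.9
```

Run:
```python
from h import *
s=arm.get_state(); T=pose(s); G=T[:3,3]-T[:3,2]*.019; print(G,knob(.44),s['ft_force'],s['grip_width'])
```

```text
[ 0.67837777 -0.25732016  0.13713357] [ 0.67785867 -0.25866221  0.14199892] [-0.72989786  5.22223824 -0.48454081] 0.02558107814392718
```

Run:
```python
from h import *
p=cams.grab_frame('side'); save(p,'s6.png'); s=arm.get_state(); T=pose(s)
print(proj(p,T[:3,3]),proj(p,T[:3,3]-T[:3,2]*.019),proj(p,knob(.44)))
for r in spotter.tip_of(p,'stop_knob')[:2]: print(r['location'],r['p'])
im=cv2.imread('pics/s6.png')[170:280,390:530]; cv2.imwrite('pics/s6c.png',cv2.resize(im,None,fx=5,fy=5,interpolation=cv2.INTER_CUBIC))
```

```text
(np.float64(456.98417377139), np.float64(232.22298747969123)) (np.float64(457.6202597161497), np.float64(226.86396746979187)) (np.float64(458.1835060448845), np.float64(225.6935923386652))
[0.6779, -0.2528, 0.1401] 0.68
```

View pics/s6c.png

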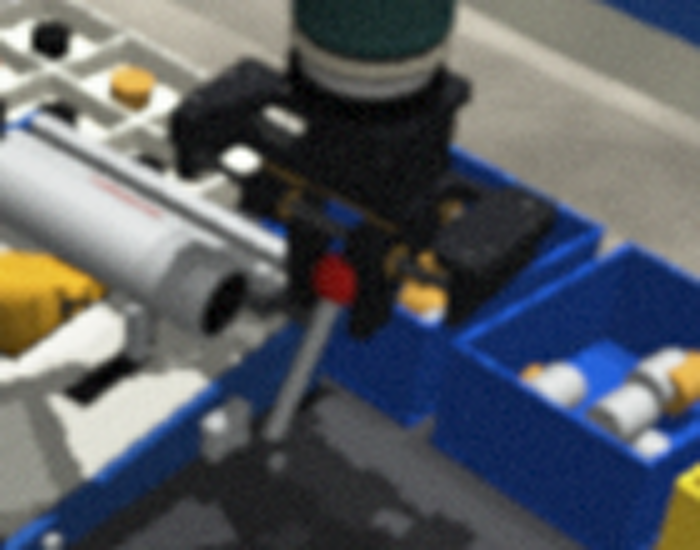

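The ball, at crop (335,280), sits between the two fingers. I'll start along the arc and see whether it follows.

Request:
play_rows:
  deltas:
    - [[0.01, 0, -0.0047, 0, 0, 0, 0.2], [0.01, 0, -0.0047, 0, 0, 0, 0.2], [0.01, 0, -0.0047, 0, 0, 0, 0.2], [0.01, 0, -0.0047, 0, 0, 0, 0.2]]

```text
t: 26.53
tcp_pos: [0.6601, -0.2589, 0.1254]
eef_rot: [0.053, -0.044, 0.998, 0.003]
ft_force: [1.8, 4.4, -3.5]
grip_width: 0.0252
finger_force: 10.2
```

```bash
cat > k.py <<'E'
from h import *
s=arm.get_state(); T=pose(s); G=T[:3,3]-T[:3,2]*.019; f=s['ft_force']; print('G',G,'f',np.round([f@EX,f@EY,f@EZ],1),s['grip_width'],s['finger_force'])
d=G-MID; print('th',np.arctan2(d@EX-HX,G[2]-HZ),'r',np.hypot(d@EX-HX,G[2]-HZ),'w',d@EY)
for n in ('side','top'):
    p=cams.grab_frame(n)
    for r in spotter.tip_of(p,'stop_knob')[:1]:
        L=np.array(r['location']); d=L-MID; print(n,L,round(r['p'],2),'th',np.arctan2(d@EX-HX,L[2]-HZ),np.round(proj(p,L)),np.round(proj(p,G)))
E
python3 k.py
```

```text
G [ 0.65811409 -0.25910636  0.14430151] f [ 2.2  4.2 -3.5] 0.02518330609977105 10.197903513908386
th 0.25166454498405877 r 0.10046627146090231 w -0.1546872168475981
side [ 0.6616 -0.2553  0.1496] 0.68 th 0.273914271351601 [453. 225.] [453. 228.]
top [0.2985 0.2853 0.0005] 0.69 th -1.7326530051239177 [268. 246.] [421. 145.]
```

Request:
play_rows:
  deltas:
    - [[0.0107, 0, -0.0025, 0, 0, 0, 0.2], [0.0107, 0, -0.0025, 0, 0, 0, 0.2], [0.0107, 0, -0.0025, 0, 0, 0, 0.2], [0.0107, 0, -0.0025, 0, 0, 0, 0.2], [0.011, 0, -0.0002, 0, 0, 0, 0.2], [0.011, 0, -0.0002, 0, 0, 0, 0.2], [0.011, 0, -0.0002, 0, 0, 0, 0.2], [0.011, 0, -0.0002, 0, 0, 0, 0.2]]

```text
t: 27.4
tcp_pos: [0.6166, -0.2628, 0.1262]
eef_rot: [0.053, -0.044, 0.998, 0.003]
ft_force: [1.9, 5.2, -4.9]
grip_width: 0.0253
finger_force: 10.3
```

```bash
python3 k.py
```

```text
G [ 0.61464887 -0.26300676  0.14511477] f [ 2.3  5.1 -4.9] 0.025261053250364672 10.295657962560654
th -0.1875682506511934 r 0.09986637040364216 w -0.15470835811019645
side [ 0.6141 -0.2592  0.1502] 0.65 th -0.18047982391365386 [442. 232.] [443. 234.]
```

Request:
play_rows:
  deltas:
    - [[0.0108, 0, 0.0021, 0, 0, 0, 0.2], [0.0108, 0, 0.0021, 0, 0, 0, 0.2], [0.0108, 0, 0.0021, 0, 0, 0, 0.2], [0.0108, 0, 0.0021, 0, 0, 0, 0.2], [0.0101, 0, 0.0043, 0, 0, 0, 0.2], [0.0101, 0, 0.0043, 0, 0, 0, 0.2], [0.0101, 0, 0.0043, 0, 0, 0, 0.2], [0.0101, 0, 0.0043, 0, 0, 0, 0.2]]

```text
t: 28.27
tcp_pos: [0.5771, -0.2664, 0.1095]
eef_rot: [0.053, -0.044, 0.998, 0.003]
ft_force: [4.3, 7.1, -4.8]
grip_width: 0.0249
finger_force: 10.3
```

Request:
play_rows:
  deltas:
    - [[0.009, 0, 0.0063, 0, 0, 0, 0.2], [0.009, 0, 0.0063, 0, 0, 0, 0.2], [0.009, 0, 0.0063, 0, 0, 0, 0.2], [0.009, 0, 0.0063, 0, 0, 0, 0.2], [0, 0, 0, 0, 0, 0, 0.2]]

```text
t: 28.68
tcp_pos: [0.5596, -0.2679, 0.0942]
eef_rot: [0.053, -0.044, 0.998, 0.003]
ft_force: [1.7, 5.6, -5.3]
grip_width: 0.0249
finger_force: 10.3
```

```bash
python3 k.py
```

```text
G [ 0.55764656 -0.26810272  0.11312064] f [ 2.2  5.4 -5.3] 0.024909257620835915 10.276612228481099
th -0.8538334858906851 r 0.10062518600136088 w -0.1547169612931119
side [ 0.5574 -0.2654  0.1179] 0.45 th -0.8191628454573939 [426. 252.] [427. 254.]
```

Request:
play_rows:
  deltas:
    - [[0.0078, 0, 0.0078, 0, 0, 0, 0.2], [0.0075, 0, 0.008, 0, 0, 0, 0.2], [0.0072, 0, 0.0082, 0, 0, 0, 0.2], [0, 0, 0, 0, 0, 0, 0.2]]

```text
t: 29.22
tcp_pos: [0.5495, -0.2688, 0.0811]
eef_rot: [0.052, -0.044, 0.998, 0.003]
ft_force: [2.2, 5.9, -4.6]
grip_width: 0.0247
finger_force: 10.2
```

```bash
python3 k.py
```

```text
G [ 0.5475583  -0.26900036  0.09998388] f [ 2.7  5.6 -4.6] 0.024716190389600778 10.22532114526257
th -1.0185241992256453 r 0.10099420925353629 w -0.1547142605886584
side [ 0.548  -0.2655  0.1033] 0.46 th -0.9870228310440085 [423. 258.] [424. 260.]
```

Request:
play_rows:
  deltas:
    - [[0.0035, 0, 0.0042, 0, 0, 0, 0.2], [0, 0, 0, 0, 0, 0, 0.2]]

```text
t: 29.58
tcp_pos: [0.5484, -0.2689, 0.0793]
eef_rot: [0.052, -0.044, 0.998, 0.004]
ft_force: [1.5, 6.4, -2.7]
grip_width: 0.0251
finger_force: 10.1
```

Request:
play_rows:
  deltas:
    - [[0.002, 0, 0.0035, 0, 0, 0, 0.2], [0, 0, 0, 0, 0, 0, 0.2]]

```text
t: 29.75
tcp_pos: [0.5476, -0.269, 0.0779]
eef_rot: [0.052, -0.044, 0.998, 0.004]
ft_force: [0.6, 7.2, 0.4]
grip_width: 0.0251
finger_force: 9.9
```

```bash
python3 k.py
```

```text
G [ 0.54560877 -0.269208    0.09674633] f [1.3 7.2 0.4] 0.025084814794375986 9.869978998904116
th -1.055991540052606 r 0.10103547842224211 w -0.15474778316838333
side [ 0.5488 -0.2672  0.1   ] 0.5 th -1.0110450799541661 [424. 259.] [423. 261.]
```

Request:
play_rows:
  deltas:
    - [[0.003, 0, 0.0045, 0, 0, 0, 0.2], [0.002, 0, 0.002, 0, 0, 0, 0.2], [0, 0, 0, 0, 0, 0, 0.2]]

```text
t: 30.2
tcp_pos: [0.5474, -0.2691, 0.0765]
eef_rot: [0.054, -0.044, 0.998, 0.003]
ft_force: [0.7, 10.8, 7.3]
grip_width: 0.0246
finger_force: 9.5
```

```bash
python3 k.py
```

```text
G [ 0.54533791 -0.26930608  0.09542959] f [ 1.7 10.7  7.3] 0.02463012043502331 9.51902886852622
th -1.068742570302656 r 0.10063774367723252 w -0.15482139660818858
side [ 0.546  -0.2666  0.1036] 0.41 th -0.9956870176566942 [423. 258.] [423. 261.]
```

End stop reached, with the push now resisted. Releasing and backing off for a check look.

Request:
play_rows:
  deltas:
    - [[0, 0, 0, 0, 0, 0, 0.4], [0, 0, 0, 0, 0, 0, 0.6], [0, 0, 0, 0, 0, 0, 0.65], [0, 0, 0, 0, 0, 0, 0.65], [0, 0, -0.03, 0, 0, 0, 0.65], [0, 0, -0.06, 0, 0, 0, 0.65], [0, 0, -0.08, 0, 0, 0, 0.65], [0, 0, -0.08, 0, 0, 0, 0.65]]

```text
t: 31.07
tcp_pos: [0.5311, -0.2715, 0.1985]
eef_rot: [0.051, -0.044, 0.998, 0.003]
ft_force: [0.4, -0.8, 0.0]
grip_width: 0.057
finger_force: 0.0
```

Request:
play_rows:
  deltas:
    - [[0, 0.03, -0.07, 0, 0, 0, 0.65], [-0.02, 0.07, -0.02, 0, 0, 0, 0.65], [-0.02, 0.08, 0, 0, 0, 0, 0.65], [-0.02, 0.08, 0, 0, 0, 0, 0.65], [-0.02, 0.04, 0, 0, 0, 0, 0.65], [0, 0, 0, 0, 0, 0, 0.65], [0, 0, 0, 0, 0, 0, 0.65], [0, 0, 0, 0, 0, 0, 0.65]]

```text
t: 31.73
tcp_pos: [0.5539, -0.1198, 0.2476]
eef_rot: [0.052, -0.044, 0.998, 0.002]
ft_force: [0.3, -0.2, 0.5]
grip_width: 0.0571
finger_force: 0.0
```

Run:
```python
from h import *
s=arm.get_state(); p=cams.grab_frame('wrist'); wproj_setup(p,s); save(p,'w7.png'); print(sh(s['tcp_pos']),s['ft_force'])
q=cams.grab_frame('side')
for pp in (p,q):
  for th in ['tube_center','chock_nose','stop_knob','stop_hinge']:
    for r in spotter.tip_of(pp,th)[:3]: 
        L=np.array(r['location']); d=L-MID; print(th,sh(L),round(r['p'],2),np.round(proj(pp,L)),'th',np.arctan2(d@EX-HX,L[2]-HZ))
save(q,'s7.png')
im=np.vstack([cv2.imread('pics/w7.png')[:250,80:480].repeat(1,0),cv2.resize(cv2.imread('pics/s7.png')[180:290,330:506],(400,250))])
cv2.imwrite('pics/c7.png',im)
```

```text
[-0.0322 -0.0067  0.1941] [ 0.32341447 -0.24361554  0.48230674]
tube_center [ 0.0603 -0.0029  0.028 ] 0.96 [321. 265.] th 0.7612666813849344
chock_nose [0.0476 0.0021 0.0063] 0.73 [325. 245.] th 0.9739156092464141
stop_knob [-0.0666 -0.1557  0.0557] 0.6 [147. 149.] th -0.9664887569178624
stop_hinge [ 0.0146 -0.1546 -0.0119] 0.82 [188. 212.] th 1.1839522909229212
tube_center [ 0.058  -0.0092  0.0229] 0.9 [412. 218.] th 0.8039563335368016
tube_center [-0.2484  0.2306 -0.0074] 0.77 [281. 239.] th -1.6562660470622659
tube_center [-0.3157 -0.084  -0.0022] 0.71 [333. 313.] th -1.6445076095216784
chock_nose [0.0475 0.0013 0.0013] 0.74 [407. 224.] th 1.0892317246275602
stop_knob [-0.0671 -0.1556  0.0498] 0.71 [424. 260.] th -1.0138659274990407
stop_hinge [ 0.0115 -0.1539 -0.0098] 0.63 [442. 260.] th -0.5500805667106556
```

View pics/c7.png

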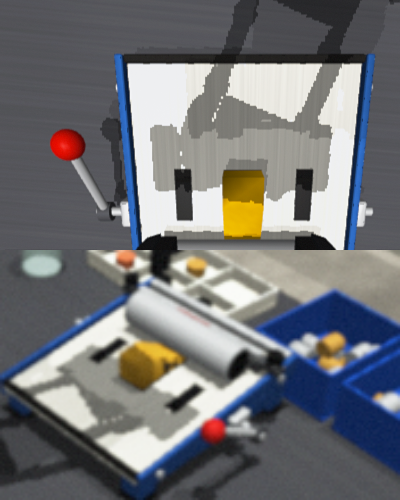

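The lever is fully down with the knob at (68,145), the finger slots are empty, and the chock still holds the tube against the rest bar. Nose and tube are unmoved.

```bash
python3 -c "
from h import *
print(order.finish_job())"
```

```text
the job is handed in; nothing more can be done
None
```

The job is handed in at about 32 s: the chock nips the tube against the rest bar (pushed home at about 10 N and let go), the stop lever is fully down with its fingers folded, and the arm stayed clear of everything else on the bench.

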